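Find the high spot of a bent stirrer shaft

TASK

This bent stirrer shaft is to be straightened, so find its high spot. Lower the indicator slide gently, by its side handle rather than by the dial, until the plunger stands on the shaft and the needle is about half-way round, and let it go. Then turn the shaft, rolling its rubber-sleeved hub under light finger pressure and keeping it seated in both V-blocks, so that first the low spot passes under the plunger and at last the high spot stands there; leave it at rest like that, ready for marking, with the other things on the bench where they were.

Things in the scene. Friction and masses are not known exactly. Their poses are not given: they have to be found in the camera images.
- bench: Fixed granite plate 220 (x) x 340 (y) x 45 mm with two 90-degree V-blocks (centred at y = +115 and -105 mm, x = -30, tops at z = 87) and the indicator's 22 mm column (x = +45, y = -35, top at z = 217). Origin: centre of the underside, on the table; x from shaft to column, y along the shaft to its hub end, z up. The shaft's true axis: x = -30, z = 78 mm.
- handle (a point): Side handle of the indicator slide: level steel bar 12 mm thick along the bench's y, standing out 75 mm (with a 17 mm black end cap) from the slide block on the side away from the hub. Point: on the bar's axis, 48 mm from the block; 75 mm in x and -70 mm in y from the plunger, 50 mm above its free tip; the block's top is 9 mm higher. Grip it from above, fingers closing along the bench's x.
- carriage (a joint): Travel of the indicator slide down its column (m): 0 at the top, 0.066 at most. It carries handle, dial and plunger. Drag holds it where it is left: about 3 N to push it down, 11 N to raise it. The free plunger tip is 128 mm above the table at 0, and 1 mm lower for each mm; the bare shaft's top is 83 mm (+-3 for the bow) above the table.
- needle (a joint): Dial needle (rad): 0 with the plunger free, growing (clockwise from above) as the plunger is pushed up into the dial; one turn = 2 pi = 20 mm = the plunger's whole travel. The zero mark is on the column's side of the dial, the half-way mark (pi, 10 mm) opposite.
- plunger_tip (a point): Lowest point of the plunger, which slides vertically in the dial on a soft spring (0.7 N free to 1.5 N fully in) and ends in a 6 mm ball. It is right above the shaft's axis, 97 mm from the middle of the hub.
- dial_face (a point): Middle of the dial's face, which looks up: 55 mm wide, white, black marks and needle, in a round black case 58 mm wide; 63 mm above the free plunger tip.
- dial: The dial's case and its stem, carried by the slide's arm. Origin at the free plunger tip. Delicate: not to be pushed on.
- plunger: The plunger; origin at its tip (see plunger_tip).
- shaft: Loose steel shaft, 0.5 kg, 10 mm thick, 300 long, in the V-blocks, where it turns easily. Origin on its axis at mid-length; y along the axis to the hub end; z points up at the start and turns with it. Under the plunger it is bowed 3 mm off its axis, so its top there rises and falls 6 mm in a turn, once up, once down; the bow's direction about the axis is unknown. The ends are straight.
- hub (a point): Middle of the coupling hub, on the axis: true cylinder in a ribbed rubber sleeve, 32 mm across, 36 mm long (y), free all round, its top 94 mm above the table; a steel 8 mm screw head shows at the shaft's +z. Closed fingertips pressed on its top with about 9 N (they may slip under 6) and moved along the bench's x roll it; towards +x turns the shaft positively about its y.
- shaft_near_hub (a point): Point on the shaft's axis over the V-block next to the hub, 53 mm beyond the hub's middle.
- shaft_far_end (a point): Point on the shaft's axis over the other V-block, 167 mm from the hub's middle.
- bottle_amber: Amber reagent bottle, 68 x 150 mm, bystander; origin under its centre.
- petri_dish: Closed petri dish, 94 x 16 mm, bystander; origin under its centre.
- spare_collar: Spare square shaft collar, 26 x 26 x 11 mm, lying on the granite plate, bystander; origin under its centre.
- hex_key: Hex key, 70 x 25 x 5 mm, lying on the granite plate behind the column, bystander; origin under its long arm's middle.
- paint_marker: Paint marker, 130 mm long and 15 mm thick, lying on the table, bystander; origin under its barrel's middle.

How it is judged:
By the outcome, as a careful person would: the job done as asked, in the order asked, and still so for the second after the job is handed in, with the robot touching nothing.
It also fails if it takes over 72 s, if anything falls off the work surface, if the arm or the gripper's body presses on something with over 40 N, if the wrist force passes 120 N, or if a joint passes its speed limit or range.

ROBOT

A 6-joint arm with a two-finger parallel gripper is mounted at the origin on the work surface. World frame = base frame: x ahead of the robot, y to its left, z up, the work surface at z = 0. Lengths are in m, angles in rad, forces in N, time in s.
With the tool pointing down it reaches from about 0.35 to 0.975 m from the base axis. Payload 4.9 kg.
Tool frame: the origin (TCP) lies midway between the tips of the shut fingers; the grasp point (between the pads) lies 19 mm behind it; y points along the fingers, z is the direction in which the jaws open and shut, and the axes are right-handed (so a half turn about y gives the same grasp; the last joint's range is limited). The gripper opens to 85 mm and grips with 20 to 120 N. Pads are 22 mm wide; open, the fingers measure 114 mm over their backs; the gripper's body (76 mm by 85 mm) begins 54 mm behind the grasp point. The pads swing forward as they close: fully open they stand 13 mm farther back than shut.
Start: joints at [1.208, 0.053, 1.613, -0, 1.476, -0.119], TCP at [0.151, 0.607, 0.231] pointing down, gripper open.
Joint ranges: [-3.01, 3.01], [-1.01, 2.22], [0.06, 2.58], [-1.02, 4.17], [0.09, 2.62], [-3.14, 3.14]. Speed limits (rad/s): [2.57, 2.57, 3.14, 3.14, 3.14, 3.14].

INTERFACE

Orientations are given as a unit quaternion [w, x, y, z].
In Python, from plant import * gives the robot as it stands.
- The arm moves only by the shell command python3 -m crank 'ROWS'. ROWS is JSON, a list that holds one entry, the list of rows, each a list of 5 numbers: the gripper command: -1 is shut, 1 is fully open, values between are in proportion, then the shift along the tool's x, y, z in cm, then the turn about the tool's y in degrees. In form: [[[jaw, dx, dy, dz, twist], ...]]. A call has 1 to 8 rows; each row shifts and turns the commanded pose from where the row before left it, along the tool's axes as they then stand; what a row does not reach is not made up. A row lasts 1/8 s, in which the tool goes at most 62.5 mm and 10.7 degrees, less where a joint would pass 70% of its speed; a pose out of reach is approached as far as the arm can. A call with a gripper value outside its range is refused whole. The fingers move at their own pace and stop on an object; the grip force is fixed at half the most. Time passes only in rows, so rows that do not move let the fingers close. It gives the time, the measured TCP pose, the force and the opening at its end, in the units of the state.
- state(): the state, without advancing time (a new reading comes with each control period).
- grab_frame(name): name is "scene" or "top" or "wrist"; returns a dict with "frame" (480x640x3 uint8, red, green, blue), "fx", "fy", "cx", "cy" (pixels), "D" ([k1, k2, p1, p2, k3] as OpenCV has them; the pictures are not rectified), "pose" (4x4, takes a point from camera to world coordinates). Camera axes: x right, y up, looking along -z (the intrinsics and any distortion apply to the point x, -y, -z); pixel columns grow to the right and rows downward; lengths in m; the calibration is good to about 2 mm. A picture is of the moment at which its call begins. There is no depth.
- job_done(): hands the job in, once; it reports no verdict.
The state is a dict: "time": time; "joint_pos": joint angles; "joint_vel": joint speeds; "joint_efforts": joint torques, N m; "tool_pos": TCP position; "tool_rot": TCP orientation; "contact_force": force on the tool from outside, world axes, zero at the start; "ft_torque": the same for the moment, N m; "gripper_width": opening from 0.0 (shut) to 1.0 (fully open).
Only numpy, scipy, OpenCV 4.12 (cv2) and the standard library are available. Lean on these libraries where they do the work, as an engineer would, in place of code of your own. Each camera call takes 0.05 s, during which the arm holds its last target.

## Working session

There is one attempt and no reset: what is moved stays moved. The work goes in short steps, Python scripts to look and compute and a shell command to move; the robot and the scene stay as the last step left them, time stands still between calls to the robot, and variables do not carry over. Pictures are saved under pics/ and viewed, and the job is handed in when it is done.

```bash
mkdir -p pics; ls
cat > h.py <<'E'
from plant import *
import numpy as np, cv2
def shot(n,fn):
    g=grab_frame(n); cv2.imwrite('pics/'+fn+'.png',cv2.cvtColor(g['frame'],cv2.COLOR_RGB2BGR)); np.save('pics/'+fn+'.npy',g,allow_pickle=True); return g
def load(fn): return np.load('pics/'+fn+'.npy',allow_pickle=True).item()
def K(g): return np.array([[g['fx'],0,g['cx']],[0,g['fy'],g['cy']],[0,0,1.]])
def plane(g,uv,z):
    p=cv2.undistortPoints(np.array(uv,float).reshape(-1,1,2),K(g),np.array(g['D'],float)).reshape(-1,2)
    d=np.c_[p[:,0],-p[:,1],-np.ones(len(p))]@g['pose'][:3,:3].T; o=g['pose'][:3,3]
    return o+d*((z-o[2])/d[:,2])[:,None]
def proj(g,P):
    P=np.atleast_2d(P); c=(P-g['pose'][:3,3])@g['pose'][:3,:3]
    c=c*[1,-1,-1]
    return cv2.projectPoints(c.reshape(-1,1,3),np.zeros(3),np.zeros(3),K(g),np.array(g['D'],float))[0].reshape(-1,2)
E
python3 - <<'E'
from h import *
for n in("scene","top","wrist"):
    g=shot(n,n+'0'); print(n,g['fx'],g['D'],g['pose'].round(3).tolist())
print(state())
E
```

```text
pics
scene 448.17621560014294 [0.02743004 0.         0.         0.         0.        ] [[0.574, -0.545, 0.611, 1.112], [0.819, 0.364, -0.445, -0.405], [0.02, 0.755, 0.655, 0.72], [0.0, 0.0, 0.0, 1.0]]
top 557.4885522160195 [0.02333685 0.         0.         0.         0.        ] [[-0.026, 0.986, -0.168, 0.336], [-1.0, -0.026, 0.002, -0.003], [-0.002, 0.168, 0.986, 1.454], [0.0, 0.0, 0.0, 1.0]]
wrist 339.28674837313906 [-0.05875902  0.          0.          0.          0.        ] [[0.242, -0.922, -0.302, 0.073], [0.97, 0.229, 0.077, 0.625], [-0.002, -0.312, 0.95, 0.373], [0.0, 0.0, 0.0, 1.0]]
{'time': 0.15, 'joint_pos': array([ 1.20796812e+00,  5.32437046e-02,  1.61399630e+00,  3.55807666e-06,
        1.47603248e+00, -1.19005936e-01]), 'joint_vel': array([ 5.02062559e-04, -2.12118897e-03, -3.34995228e-03, -5.68156725e-04,
       -1.30884470e-03,  2.70929544e-05]), 'joint_efforts': array([ 5.52117490e-04, -3.94244456e+01, -3.70719874e+01, -1.16060614e-04,
        4.67941310e-03,  6.47665388e-06]), 'tool_pos': array([0.15070597, 0.60603989, 0.23031101]), 'tool_rot': array([-0.70128194,  0.70243486, -0.08613382,  0.08584799]), 'contact_force': array([ 0.15240042,  0.23241867, -1.01602674]), 'ft_torque': array([-0.00842585,  0.05233928, -0.02428204]), 'gripper_width': 1.0014586247014075}
```

View pics/scene0.png

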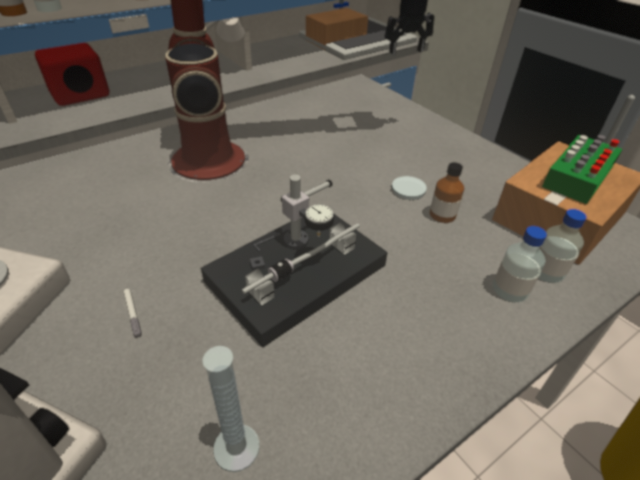

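View pics/top0.png

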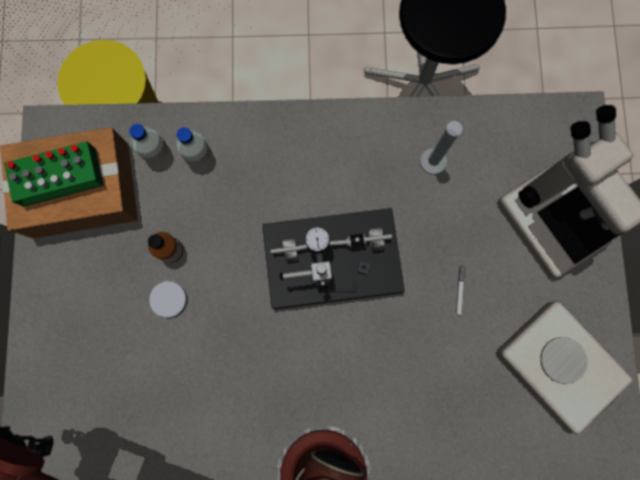

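View pics/wrist0.png

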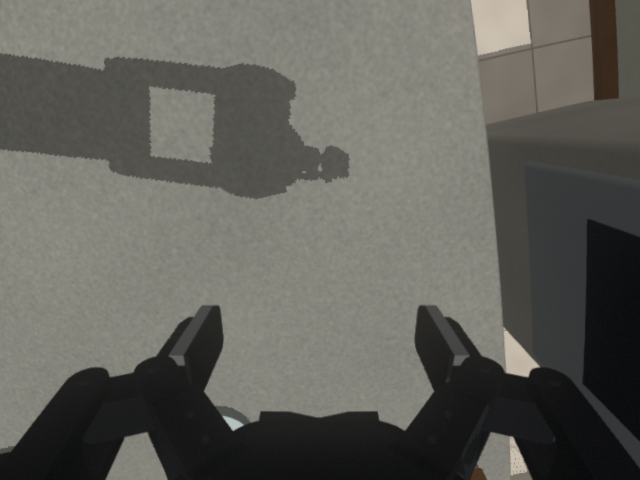

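The bench is ahead of the robot. The shaft is on the far side with its hub towards world -y, and the column is on the near side. Next I'll measure the plate's corners.

Run:
```python
from h import *
g=load('top0'); f=cv2.cvtColor(g['frame'],cv2.COLOR_RGB2BGR)
c=f[195:320,250:415]; cv2.imwrite('pics/topc.png',cv2.resize(c,None,fx=4.8,fy=4.8,interpolation=cv2.INTER_CUBIC))
g2=load('scene0'); f2=cv2.cvtColor(g2['frame'],cv2.COLOR_RGB2BGR)
c=f2[165:345,195:395]; cv2.imwrite('pics/scc.png',cv2.resize(c,None,fx=3.3,fy=3.3,interpolation=cv2.INTER_CUBIC))
m=(f.max(2)<62).astype(np.uint8); r=np.zeros_like(m); r[200:315,255:410]=1; m*=r
m=cv2.morphologyEx(m,cv2.MORPH_CLOSE,np.ones((15,15)))
m=cv2.morphologyEx(m,cv2.MORPH_OPEN,np.ones((9,9)))
k=max(cv2.findContours(m,0,2)[0],key=cv2.contourArea)
print(cv2.contourArea(k),cv2.minAreaRect(k)); q=cv2.approxPolyDP(k,6,True).reshape(-1,2); print(q)
P=plane(g,q,0.045); print(P.round(4))
```

```text
11425.0 ((332.63232421875, 259.6831359863281), (88.59443664550781, 133.46881103515625), 82.7468032836914)
[[391 209]
 [263 224]
 [272 307]
 [401 295]]
[[ 0.6543 -0.1926  0.045 ]
 [ 0.6235  0.1389  0.045 ]
 [ 0.4102  0.1182  0.045 ]
 [ 0.4318 -0.2072  0.045 ]]
```

View pics/topc.png

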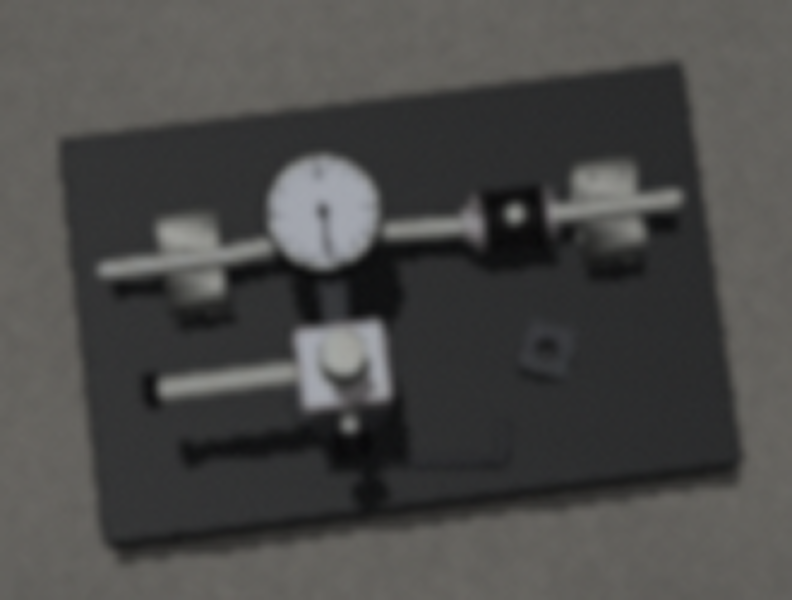

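View pics/scc.png

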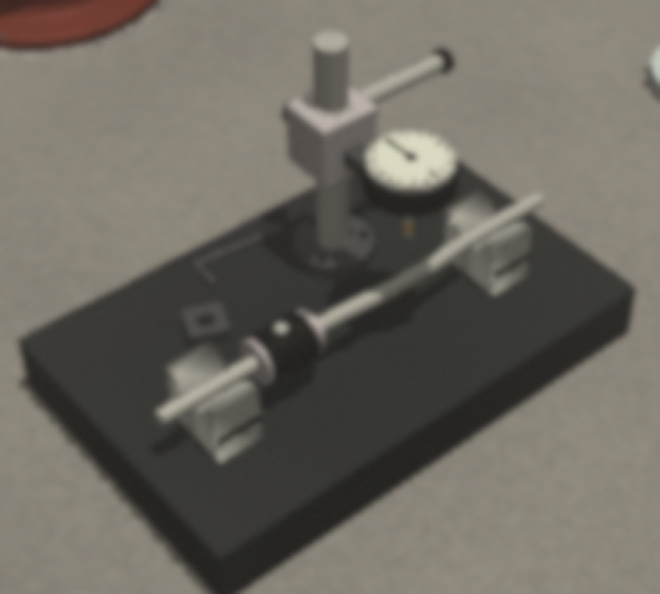

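```bash
cat > bench.py <<'E'
from h import *
from scipy.optimize import least_squares
F=dict(fr=(-.11,.17,.045),fl=(-.11,-.17,.045),nr=(.11,.17,.045),nl=(.11,-.17,.045),col=(.045,-.035,.217),dial=(-.03,-.035,.191),screw=(-.03,.062,.094))
T=dict(fr=(680,63),fl=(60,140),nr=(740,458),nl=(108,543),col=(345,353),dial=(323,212),screw=(515,214))
S=dict(fr=(222,560),nr=(22,345),fl=(633,292),col=(331,40),dial=(411,157),screw=(282,327))
def w(p,b):
    c,s=np.cos(p[2]),np.sin(p[2]); b=np.atleast_2d(b)
    return np.c_[p[0]+c*b[:,0]-s*b[:,1],p[1]+s*b[:,0]+c*b[:,1],b[:,2]]
if __name__=='__main__':
    gt,gs=load('top0'),load('scene0')
    def res(p,split=False,which='ts'):
        o=[]
        for ch,g,D,sc,x0,y0 in(('t',gt,T,4.8,250,195),('s',gs,S,3.3,195,165)):
            if ch not in which: continue
            for k,v in D.items():
                uv=np.array([(v[0]+.5)/sc-.5+x0,(v[1]+.5)/sc-.5+y0]); o.append(proj(g,w(p,F[k]))[0]-uv)
        o=np.array(o); return o if split else o.ravel()
    for wh in('ts','t','s'):
        r=least_squares(lambda p:res(p,which=wh),[.53,-.03,3.05],loss='soft_l1'); print(wh,r.x.round(4)); print(res(r.x,True,wh).round(1).tolist())
E
python3 bench.py
```

```text
ts [ 0.5343 -0.0377  3.2492]
[[0.5, -1.6], [-0.7, -0.5], [1.5, 0.3], [-0.6, 0.7], [-0.1, -0.6], [0.1, -2.0], [-0.8, -0.7], [-0.7, 0.1], [-2.5, -1.7], [1.1, -2.2], [-0.8, 0.1], [-0.3, -7.1], [0.5, -0.0]]
t [ 0.5328 -0.0379  3.2462]
[[0.8, -0.9], [-0.5, -0.1], [1.5, 1.2], [-0.7, 1.1], [-0.1, 0.0], [0.2, -1.4], [-0.6, -0.0]]
s [ 0.5365 -0.0381  3.2467]
[[-0.5, 1.0], [-2.2, -1.1], [1.7, -1.4], [-0.3, 0.7], [0.2, -6.4], [0.9, 0.7]]
```

Bench: about (0.534, -0.038), yaw 3.247. The dial appears about 20 mm lower than carriage 0 would put it, so the slide starts partly lowered. I'll fit its height and work out the move to the handle.

```bash
cat > nav.py <<'E'
from bench import *
from scipy.spatial.transform import Rotation as R
BP=np.array([.5343,-.0377,3.2475])
def rot(): 
    q=state()['tool_rot']; return R.from_quat([q[1],q[2],q[3],q[0]]).as_matrix()
def go(target,label=''):
    s=state(); M=rot(); d=(np.array(target)-s['tool_pos'])@M*100
    # twist so that tool z lies along bench x (mod 180)
    bx=np.array([np.cos(BP[2]),np.sin(BP[2]),0])@M
    a=np.degrees(np.arctan2(bx[0],bx[2])); a=(a+90)%180-90
    print(label,'shift cm (tool axes now)',d.round(2),'twist',round(a,2))
def unb(P): # world->bench
    c,s=np.cos(BP[2]),np.sin(BP[2]); d=np.array(P)[:2]-BP[:2]; return np.array([c*d[0]+s*d[1],-s*d[0]+c*d[1],P[2]])
E
python3 - <<'E'
from nav import *
gs=load('scene0');gt=load('top0')
for z in (.191,.181,.171,.166): print(z,(proj(gs,w(BP,(-.03,-.035,z)))[0]-[195,165])*3.3,(proj(gt,w(BP,(-.03,-.035,z)))[0]-[250,195])*4.8,'cap',(proj(gs,w(BP,(.045,-.13,z-.013)))[0]-[195,165])*3.3)
print(rot().round(3)); print('handle',w(BP,(.045,-.105,.16)),'hub',w(BP,(-.03,.062,.094)))
go(w(BP,(.045,-.105,.26))[0],'above handle')
E
```

```text
0.191 [408.92297687 132.37583982] [321.56158192 200.48218247] cap [441.90164063  36.69928857]
0.181 [408.51733255 145.8391525 ] [321.7108777  204.10809403] cap [441.31221795  49.44980413]
0.171 [408.11780192 159.10041959] [321.85791248 207.6791194 ] cap [440.73093399  62.02711588]
0.166 [407.92028456 165.65675626] [321.930598   209.44443802] cap [440.44328944  68.2519656 ]
[[ 0.97  -0.001  0.241]
 [-0.241 -0.002  0.97 ]
 [-0.    -1.    -0.002]]
handle [[0.47845264 0.06195476 0.16      ]] hub [[ 0.5706859  -0.09618133  0.094     ]]
above handle shift cm (tool axes now) [ 44.94  -2.9  -44.89] twist 69.96
```

```bash
python3 -m crank '[[[1,3.8,-0.8,-3.8,0],[1,3.8,-0.8,-3.8,0],[1,3.8,-0.8,-3.8,0],[1,3.8,-0.8,-3.8,0],[1,3.8,-0.8,-3.8,0],[1,3.8,-0.8,-3.8,0],[1,3.8,-0.4,-3.8,0],[1,3.8,0,-3.8,0]]]'; python3 -c "
from nav import *
go(w(BP,(.045,-.105,.28))[0])"
```

```text
time: 1.15
tool_pos: [0.3731, 0.2366, 0.2837]
tool_rot: [0.702, -0.702, 0.086, -0.086]
contact_force: [0.2, 0.0, -0.8]
gripper_width: 0.998
 shift cm (tool axes now) [ 14.43   0.37 -14.41] twist 69.98
```

```bash
python3 -m crank '[[[1,3.6,0,-3.6,0],[1,3.6,0,-3.6,0],[1,3.6,0.2,-3.6,0],[1,3.6,0.2,-3.6,0],[0.3,0,0,0,10],[0.3,0,0,0,10],[0.3,0,0,0,10],[0.3,0,0,0,10]]]';  python3 -m crank '[[[0.3,0,0,0,10],[0.3,0,0,0,10],[0.3,0,0,0,10],[0.3,0,0,0,0]]]'; python3 -c "
from nav import *
go(w(BP,(.045,-.105,.28))[0]); shot('wrist','w1'); shot('scene','s1'); print(state()['joint_pos'])"
```

```text
time: 2.15
tool_pos: [0.4773, 0.0635, 0.2789]
tool_rot: [-0.629, 0.629, -0.323, 0.323]
contact_force: [0.7, -0.6, -1.6]
gripper_width: 0.651
time: 2.65
tool_pos: [0.4773, 0.0636, 0.2789]
tool_rot: [-0.526, 0.526, -0.473, 0.472]
contact_force: [0.1, -0.4, 0.4]
gripper_width: 0.654
 shift cm (tool axes now) [ 0.18 -0.11  0.1 ] twist 0.08
[-2.22586204e-02 -3.24007429e-01  1.87503889e+00 -8.50009646e-06
  1.59094733e+00 -1.30155794e-01]
```

View pics/w1.png

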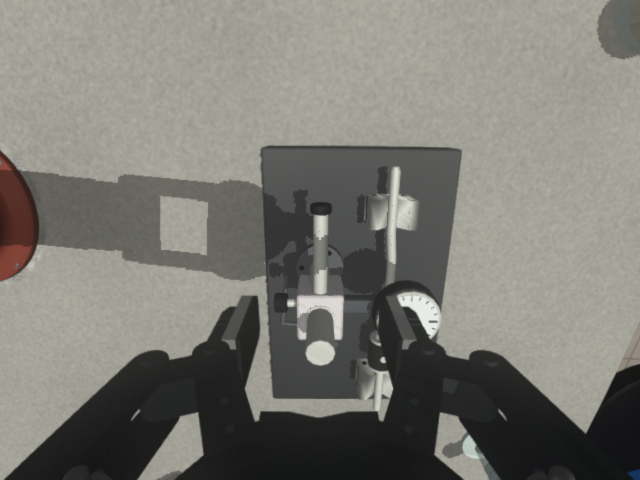

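View pics/s1.png

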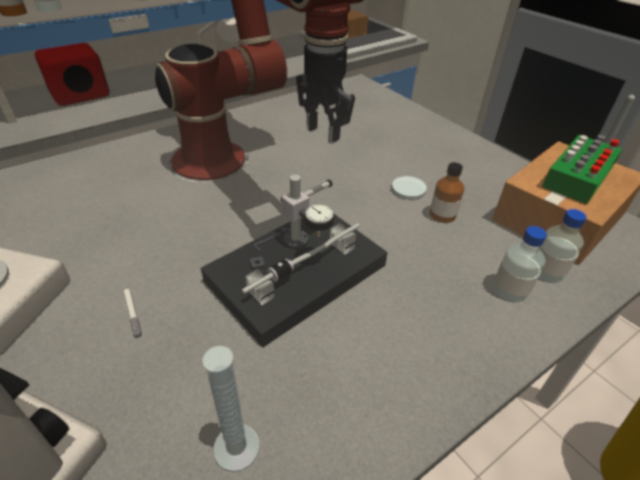

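The wrist view shows the handle bar from its cap at (320,208) to (320,290), the column top at (319,352) and the far plate corners at (262,148) and (461,150). I'll use those to check the bench pose and the carriage height.

Run:
```python
from nav import *
g=load('w1')
print('corners pred',proj(g,w(BP,[(.11,-.17,.045),(-.11,-.17,.045)])),'shaft end',proj(g,w(BP,(-.03,-.155,.078))))
print('col',proj(g,w(BP,(.045,-.035,.217))))
for z in(.155,.160,.165): print(z,proj(g,w(BP,[(.045,-.132,z),(.045,-.1235,z),(.045,-.057,z),(-.03,-.035,z+.013)])).round(1).tolist())
f=g['frame'].astype(int).sum(2)
for r in(225,245,265,280): print(r,f[r,300:342].tolist())
gs=load('s1');
for z in(.155,.160,.165): print(z,proj(gs,w(BP,[(.045,-.132,z),(-.03,-.035,z+.013)])).round(1).tolist())
fs=cv2.cvtColor(gs['frame'],cv2.COLOR_RGB2BGR)
cv2.imwrite('pics/sc1.png',cv2.resize(fs[165:265,260:380],None,fx=6,fy=6,interpolation=cv2.INTER_CUBIC))
fw=cv2.cvtColor(g['frame'],cv2.COLOR_RGB2BGR)
cv2.imwrite('pics/wc1.png',cv2.resize(fw[140:370,250:470],None,fx=2.6,fy=2.6,interpolation=cv2.INTER_CUBIC))
```

```text
corners pred [[259.29947677 146.59937207]
 [462.39568994 147.72860958]] shaft end [[394.95433785 163.85504712]]
col [[319.75560419 352.96961616]]
0.155 [[319.9, 201.8], [319.8, 212.2], [319.7, 287.2], [407.3, 317.2]]
0.16 [[319.9, 203.1], [319.9, 213.7], [319.7, 289.8], [408.8, 320.3]]
0.165 [[319.9, 204.5], [319.9, 215.2], [319.7, 292.5], [410.3, 323.4]]
225 [159, 155, 160, 156, 160, 156, 159, 157, 157, 160, 159, 157, 171, 264, 393, 466, 517, 555, 589, 615, 629, 633, 627, 601, 575, 538, 495, 421, 279, 242, 236, 239, 237, 237, 239, 238, 239, 239, 242, 240, 240, 237]
245 [154, 159, 154, 158, 156, 153, 166, 197, 166, 143, 142, 141, 166, 242, 309, 336, 352, 366, 378, 382, 379, 371, 367, 355, 340, 322, 298, 257, 175, 156, 166, 189, 223, 231, 237, 235, 235, 235, 237, 237, 236, 235]
265 [170, 153, 170, 185, 191, 193, 191, 189, 193, 194, 194, 226, 244, 267, 315, 341, 361, 366, 379, 381, 376, 371, 365, 354, 337, 316, 289, 260, 276, 290, 297, 298, 297, 291, 296, 294, 294, 293, 299, 297, 291, 293]
280 [274, 278, 280, 277, 277, 277, 277, 273, 271, 257, 259, 256, 260, 300, 409, 477, 530, 565, 593, 609, 618, 616, 607, 586, 554, 508, 441, 314, 275, 271, 273, 269, 270, 270, 274, 274, 274, 274, 275, 274, 273, 224]
0.155 [[329.2, 184.6], [318.6, 214.4]]
0.16 [[329.3, 182.7], [318.7, 212.4]]
0.165 [[329.4, 180.8], [318.8, 210.4]]
```

View pics/sc1.png

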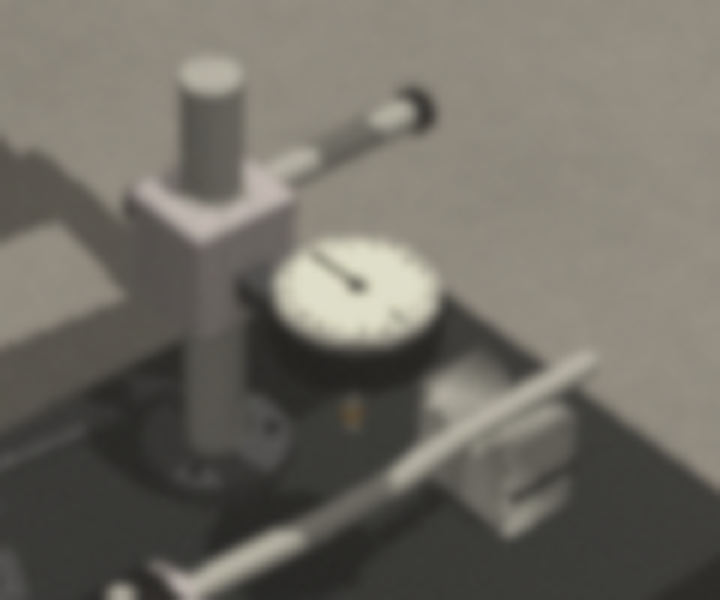

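View pics/wc1.png

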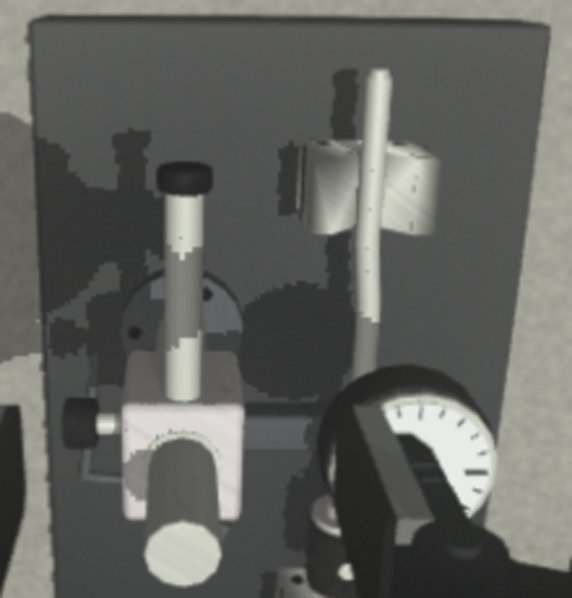

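```bash
python3 -m crank '[[[0.3,0.1,4,0.1,0],[0.3,0,4,0,0],[0.3,0,3,0,0],[0.3,0,2.2,0,0],[0.3,0,0.6,0,0],[0.3,0,0,0,0]]]'; python3 -c "
from nav import *
go(w(BP,(.045,-.105,.141))[0]); shot('wrist','w2'); shot('scene','s2')"
```

```text
time: 3.5
tool_pos: [0.4787, 0.0627, 0.1415]
tool_rot: [0.526, -0.526, 0.473, -0.473]
contact_force: [-0.1, -0.2, -0.0]
gripper_width: 0.652
 shift cm (tool axes now) [ 0.07  0.05 -0.03] twist 0.01
```

View pics/w2.png

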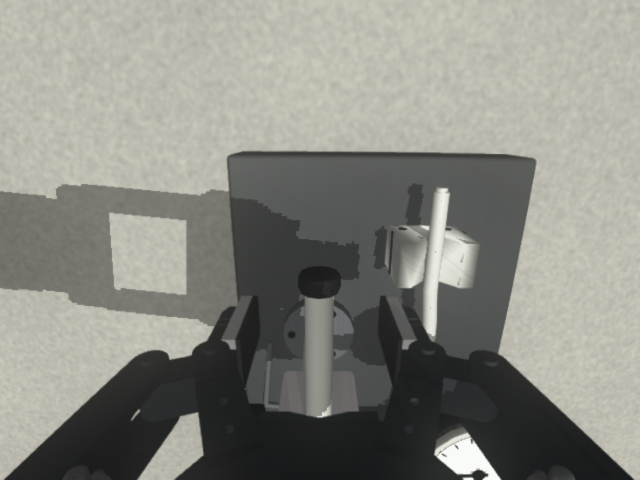

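The bar, at column 319, lies centred between the pads. I'll close the fingers.

```bash
for i in 1; do python3 -m crank '[[[-0.5,0,0,0,0],[-1,0,0,0,0],[-1,0,0,0,0],[-1,0,0,0,0]]]'; done; python3 -c "
from nav import *
s=state();print(s['contact_force'],s['gripper_width'])"
```

```text
time: 4.1
tool_pos: [0.4787, 0.0627, 0.1418]
tool_rot: [0.526, -0.526, 0.473, -0.473]
contact_force: [-1.6, 0.6, 3.5]
gripper_width: 0.117
[-1.59105649  0.57829452  3.52772466] 0.11692704877375175
```

```bash
python3 -m crank '[[[-1,0,0.3,0,0],[-1,0,0.4,0,0],[-1,0,0.4,0,0],[-1,0,0.4,0,0],[-1,0,0.4,0,0],[-1,0,0.4,0,0],[-1,0,0.3,0,0],[-1,0,0,0,0]]]'
cat > dial.py <<'E'
from nav import *
import sys
def crop(cam,fn,z,h=14):
    g=shot(cam,fn); c=proj(g,w(BP,(-.03,-.035,z)))[0]; x,y=int(c[0]),int(c[1])
    f=cv2.cvtColor(g['frame'],cv2.COLOR_RGB2BGR)[y-2*h:y+2*h,x-2*h:x+2*h]
    return cv2.resize(f,(390,390),interpolation=cv2.INTER_CUBIC)
n=sys.argv[1]; z=float(sys.argv[2])
cv2.imwrite('pics/d%s.png'%n,np.hstack([crop('scene','s'+n,z),crop('top','t'+n,z)]))
shot('wrist','w'+n)
s=state(); print(s['time'],s['tool_pos'].round(4),s['contact_force'].round(1))
E
python3 dial.py 3 .145
```

```text
time: 5.1
tool_pos: [0.4787, 0.0627, 0.1148]
tool_rot: [0.526, -0.525, 0.473, -0.473]
contact_force: [2.7, 0.3, -1.1]
gripper_width: 0.117
5.25 [0.4787 0.0627 0.1148] [ 3.8 -0.6 -3.6]
```

View pics/d3.png

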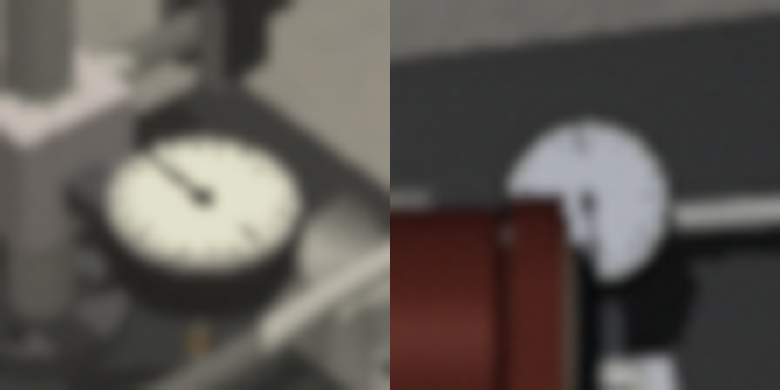

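View pics/w3.png

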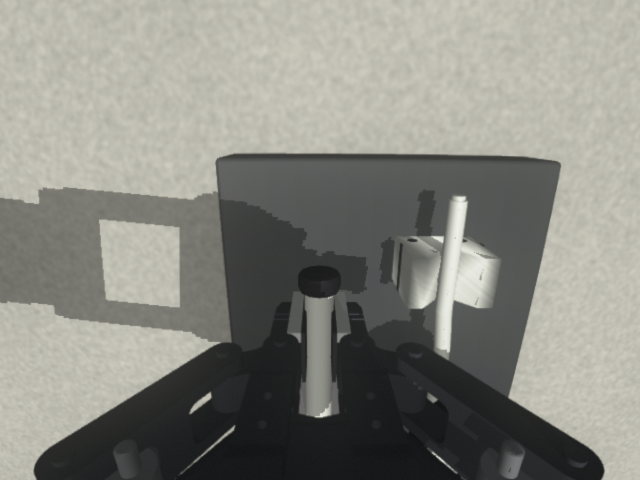

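In the scene view the needle still points at zero, towards the column, and the plunger is not yet on the shaft. I'll go lower.

```bash
python3 -m crank '[[[-1,0,0.2,0,0],[-1,0,0.2,0,0],[-1,0,0.2,0,0],[-1,0,0.2,0,0],[-1,0,0,0,0]]]'; python3 dial.py 4 .137
```

```text
time: 5.88
tool_pos: [0.4787, 0.0627, 0.1072]
tool_rot: [0.526, -0.526, 0.473, -0.473]
contact_force: [1.7, -0.5, 2.0]
gripper_width: 0.113
6.025 [0.4787 0.0627 0.1072] [ 2.1 -0.3  1.2]
```

View pics/d4.png

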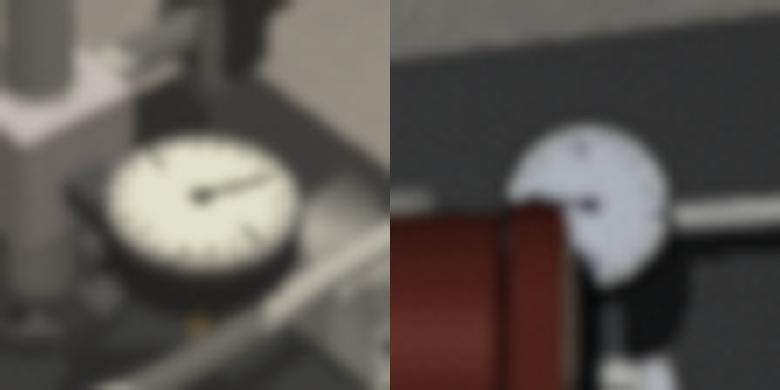

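The needle is just past a quarter turn: in the top view it points left and slightly up, about 1.8 rad or 5.8 mm. That leaves about 4 mm to go.

```bash
python3 -m crank '[[[-1,0,0.15,0,0],[-1,0,0.15,0,0],[-1,0,0.12,0,0],[-1,0,0,0,0]]]'; python3 dial.py 5 .133
```

```text
time: 6.52
tool_pos: [0.4787, 0.0627, 0.103]
tool_rot: [0.526, -0.526, 0.473, -0.473]
contact_force: [2.0, -0.2, 2.8]
gripper_width: 0.115
6.675 [0.4787 0.0627 0.103 ] [ 1.8 -0.2  1.2]
```

View pics/d5.png

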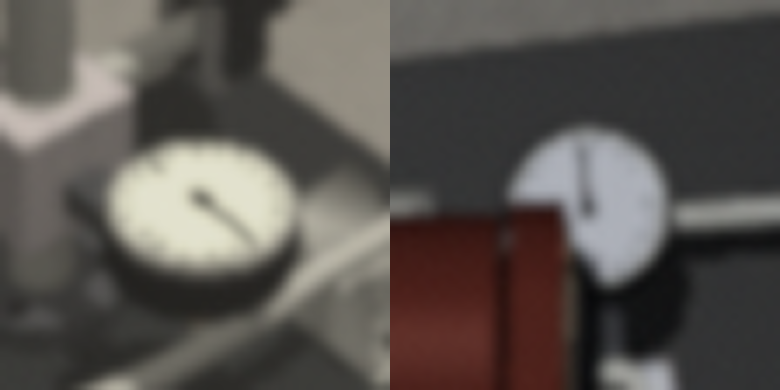

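The needle stands at the half-way mark, so I'll let the handle go and rise clear.

```bash
python3 -m crank '[[[-0.6,0,0,0,0],[0,0,0,0,0],[0.2,0,0,0,0],[0.2,0,-1,0,0],[0.2,0,-3,0,0],[0.2,0,-4,0,0],[0.2,0,-4,0,0],[0.2,0,-2,0,0]]]'; python3 dial.py 6 .133; python3 -c "
from nav import *
go(w(BP,(-.03,.062,.242))[0]);go(w(BP,(-.03,.062,.11))[0])"
```

```text
time: 7.68
tool_pos: [0.4796, 0.0627, 0.2466]
tool_rot: [0.527, -0.525, 0.472, -0.474]
contact_force: [-0.9, 0.2, 0.1]
gripper_width: 0.601
7.825 [0.4789 0.0627 0.2437] [-0.4  0.8 -0.8]
 shift cm (tool axes now) [16.76  0.19  7.46] twist -0.04
 shift cm (tool axes now) [16.76 13.39  7.43] twist -0.04
```

View pics/d6.png

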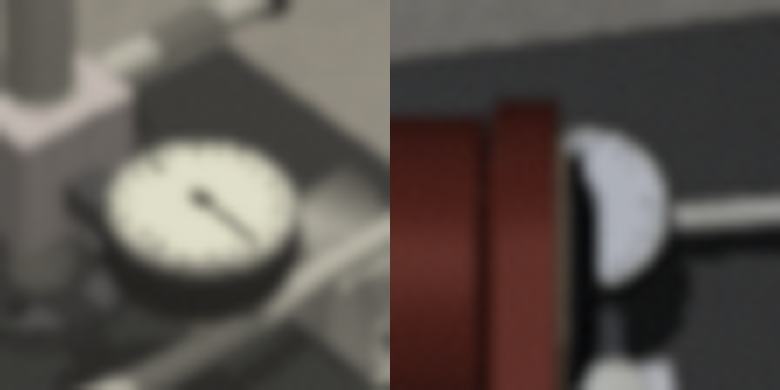

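View pics/w6.png

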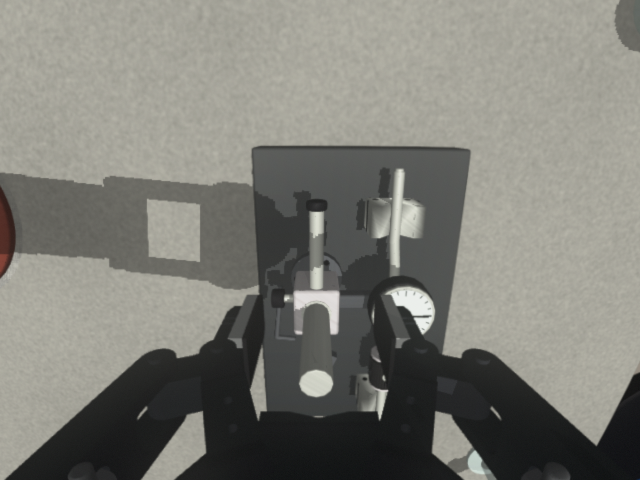

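```bash
python3 -m crank '[[[-1,4.2,0,1.87,0],[-1,4.2,0,1.87,0],[-1,4.2,0,1.87,0],[-1,4.16,0,1.85,0],[-1,0,4,0,0],[-1,0,4,0,0],[-1,0,3.7,0,0],[-1,0,0,0,0]]]'; python3 dial.py 7 .133; python3 -c "
from nav import *
go(w(BP,(-.03,.062,.094))[0]); print(unb(state()['tool_pos']))"
```

```text
time: 8.82
tool_pos: [0.5661, -0.0949, 0.1197]
tool_rot: [-0.524, 0.527, -0.477, 0.469]
contact_force: [0.1, 1.2, -0.6]
gripper_width: 0.003
8.975 [ 0.5708 -0.0962  0.127 ] [ 0.2 -0.5 -0.5]
 shift cm (tool axes now) [-0.01  3.3  -0.02] twist -0.03
[-0.03013598  0.0620466   0.1269564 ]
```

View pics/w7.png

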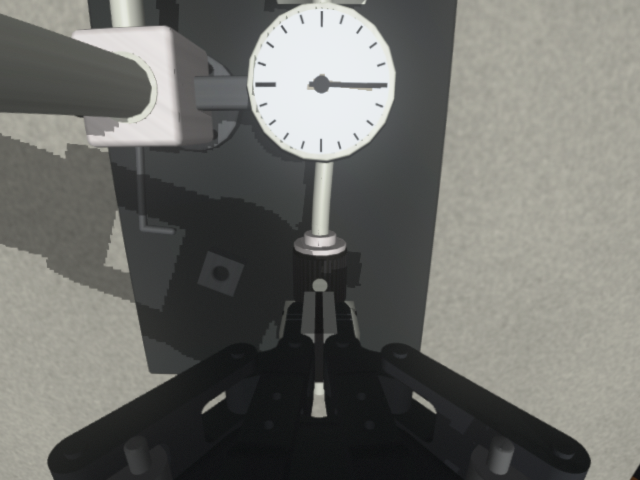

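View pics/s7.png

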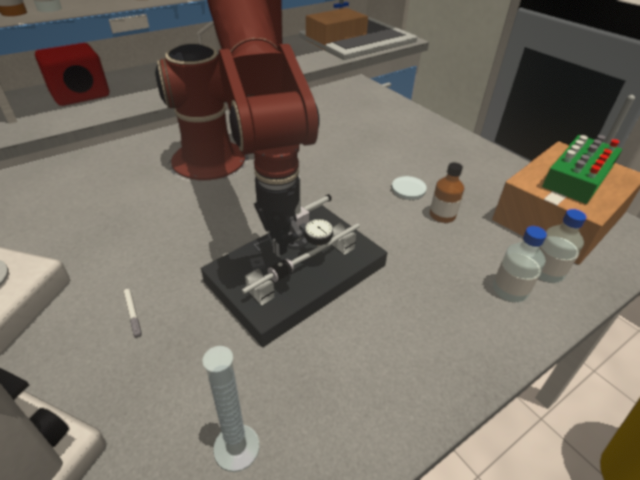

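The wrist camera sees both the dial (centre (321,82), needle at half-way) and the hub screw at (319,286), so it will serve as the monitor. I'll descend to just above the hub, offset for a stroke towards +x.

```bash
cat > look.py <<'E'
from nav import *
import sys
def needle(g):
    f=g['frame']; z=.133
    # rectify dial face plane: sample in polar about predicted centre refined by white blob
    gray=cv2.cvtColor(f,cv2.COLOR_RGB2GRAY)
    m=(gray>150).astype(np.uint8); c=proj(g,w(BP,(-.03,-.035,DZ)))[0]
    ang=np.radians(np.arange(0,360,.25))
    def samp(cx,cy,r): # bench angle: zero at +x, clockwise from above
        P=np.stack([cx+r*np.cos(ang),cy-r*np.sin(ang),np.full_like(ang,DZ)],1)
        uv=proj(g,w(BP,P)).astype(np.float32)
        return cv2.remap(gray,uv[None,:,0],uv[None,:,1],cv2.INTER_LINEAR)[0].astype(float)
    cx,cy=-.03,-.035
    # refine centre from white disc edge: centroid of white blob boundary on plane
    x,y=c.astype(int); r=np.zeros_like(m); cv2.circle(r,(int(c[0]),int(c[1])),85,1,-1)
    k=max(cv2.findContours(m*r,0,2)[0],key=cv2.contourArea)
    e=cv2.fitEllipse(cv2.convexHull(k)); Pc=plane(g,[e[0]],DZ)[0]; b=unb(Pc); cx,cy=b[0],b[1]
    prof=sum(samp(cx,cy,r) for r in np.arange(.010,.0185,.0005))
    d=np.maximum(prof.max()*.8-prof,0); i=d.argmax()
    idx=(i+np.arange(-60,61)); wt=d[idx%1440]; a=(idx*wt).sum()/wt.sum()*.25
    return a%360,(b*1000).round(1),e[1]
DZ=.131
if __name__=='__main__':
    n=sys.argv[1]; g=shot('wrist','w'+n)
    f=cv2.cvtColor(g['frame'],cv2.COLOR_RGB2BGR)
    cv2.imwrite('pics/c%s.png'%n,cv2.resize(f[0:400,180:460],None,fx=1.5,fy=1.5))
    s=state(); print('t',round(s['time'],2),'needle deg',np.round(needle(g)[0],1),needle(g)[1:],'tip bench mm',(unb(s['tool_pos'])*1000).round(1),'F',s['contact_force'].round(1))
E
python3 look.py 8; python3 -m crank '[[[-1,0.6,1,0.6,0],[-1,0,1,0,0],[-1,0,0.7,0,0],[-1,0,0.3,0,0],[-1,0,0,0,0]]]'; python3 look.py 9
```

```text
t 9.03 needle deg 186.8 (array([-30.2, -36. , 131. ]), (145.89199829101562, 157.09690856933594)) tip bench mm [-30.7  62.3 127.9] F [-0.1  0.3  1.1]
time: 9.65
tool_pos: [0.5767, -0.1013, 0.0957]
tool_rot: [-0.526, 0.526, -0.473, 0.473]
contact_force: [0.1, 0.4, -0.1]
gripper_width: 0.004
t 9.7 needle deg 88.8 (array([-29.8, -35.2, 131. ]), (169.6630096435547, 169.88999938964844)) tip bench mm [-35.7  67.9  96.1] F [ 0.4 -0.9  0.1]
```

View pics/c9.png

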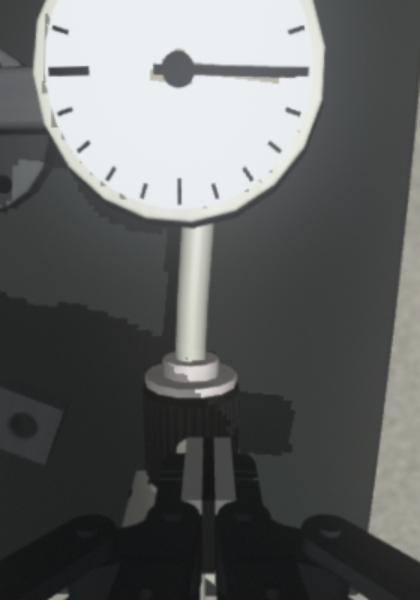

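I'll shift towards the dial (y=47), which gives a full dial view and keeps the fingers off the screw, then press.

```bash
sed -i 's/cv2.INTER_LINEAR)/cv2.INTER_LINEAR,borderMode=cv2.BORDER_CONSTANT,borderValue=255)/' look.py; python3 -m crank '[[[-1,-1,-0.3,0,0],[-1,-1.1,0.2,0,0],[-1,0,0.2,0,0],[-1,0,0.1,0,0],[-1,0,0,0,0]]]'; python3 look.py 10; python3 -m crank '[[[-1,0,0.1,0,0],[-1,0,0,0,0]]]'; python3 look.py 11
```

```text
time: 10.32
tool_pos: [0.5748, -0.0806, 0.0941]
tool_rot: [-0.526, 0.526, -0.473, 0.473]
contact_force: [-0.0, -0.7, -0.4]
gripper_width: -0.004
t 10.38 needle deg 184.6 (array([-29.9, -35.1, 131. ]), (169.88522338867188, 169.9130096435547)) tip bench mm [-35.7  47.1  94.1] F [ 1.3 -0.4  0.8]
time: 10.62
tool_pos: [0.5753, -0.0808, 0.0938]
tool_rot: [0.526, -0.525, 0.473, -0.473]
contact_force: [0.2, 0.4, 3.9]
gripper_width: -0.0
t 10.68 needle deg 182.9 (array([-30. , -35.2, 131. ]), (169.8880615234375, 169.91326904296875)) tip bench mm [-36.2  47.2  93.8] F [-1.2  1.   5.5]
```

View pics/c11.png

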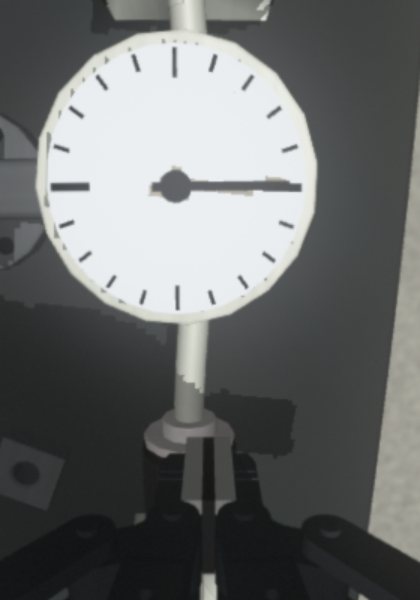

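```bash
python3 -m crank '[[[-1,0,0.05,0,0],[-1,0,0,0,0],[-1,0,0,0,0]]]'; python3 -m crank '[[[-1,0,0,-0.2,0],[-1,0,0,-0.2,0],[-1,0,0,-0.2,0],[-1,0,0,0,0]]]'; python3 look.py 12
```

```text
time: 11.05
tool_pos: [0.5755, -0.0808, 0.0937]
tool_rot: [0.526, -0.525, 0.472, -0.474]
contact_force: [-0.4, 0.9, 6.7]
gripper_width: 0.002
time: 11.55
tool_pos: [0.5699, -0.0816, 0.0938]
tool_rot: [0.526, -0.525, 0.472, -0.474]
contact_force: [0.6, 0.2, 6.0]
gripper_width: -0.002
t 11.6 needle deg 200.2 (array([-29.8, -35. , 131. ]), (169.88865661621094, 169.8959503173828)) tip bench mm [-30.8  47.4  93.8] F [0.9 0.6 6.6]
```

View pics/c12.png

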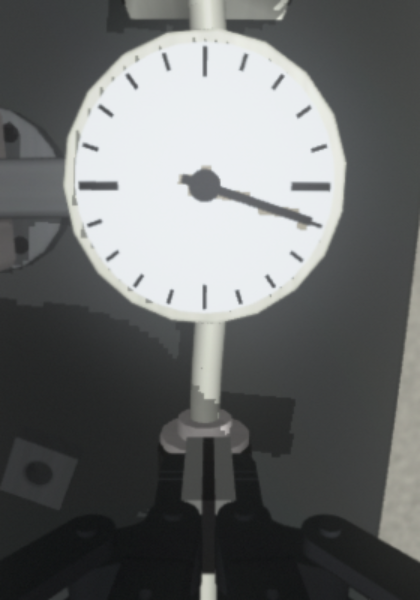

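Towards +x the needle rose 17° for 6 mm of roll, so the high spot lies that way. I'll roll towards -x instead, through the low spot and on to the high, with about 9 N of press.

```bash
python3 -m crank '[[[-1,0,0.05,0,0],[-1,0,0,0.2,0],[-1,0,0,0.2,0],[-1,0,0,0.2,0],[-1,0,0,0.1,0],[-1,0,0,0,0]]]'; python3 look.py 13; python3 -m crank '[[[-1,0,-0.6,0,0],[-1,0,0,-0.7,0],[-1,0,0,-0.7,0],[-1,0,0.4,0,0],[-1,0,0.2,0,0],[-1,0,0,0,0]]]'; python3 look.py 14;  python3 -m crank '[[[-1,0,0,0.2,0],[-1,0,0,0.2,0],[-1,0,0,0.2,0],[-1,0,0,0.2,0],[-1,0,0,0.2,0],[-1,0,0,0.2,0],[-1,0,0,0.2,0],[-1,0,0,0,0]]]'; python3 look.py 15
```

```text
time: 12.35
tool_pos: [0.5768, -0.081, 0.0935]
tool_rot: [0.526, -0.525, 0.472, -0.474]
contact_force: [-0.5, 0.7, 7.3]
gripper_width: -0.002
t 12.4 needle deg 177.5 (array([-30. , -35.2, 131. ]), (169.89768981933594, 169.9102325439453)) tip bench mm [-37.6  47.5  93.5] F [ 0.3 -0.5  7.4]
time: 13.15
tool_pos: [0.5627, -0.082, 0.0937]
tool_rot: [0.526, -0.525, 0.473, -0.473]
contact_force: [-2.0, 1.2, 8.0]
gripper_width: -0.001
t 13.2 needle deg 172.9 (array([-29.7, -35. , 131. ]), (169.89691162109375, 169.91073608398438)) tip bench mm [-23.6  47.   93.7] F [-1.9  1.4  7.3]
time: 14.2
tool_pos: [0.5771, -0.0809, 0.0936]
tool_rot: [0.526, -0.525, 0.472, -0.474]
contact_force: [0.0, 0.5, 4.5]
gripper_width: -0.001
t 14.25 needle deg 143.9 (array([-30. , -35.2, 131. ]), (169.89768981933594, 169.9102325439453)) tip bench mm [-37.9  47.5  93.5] F [-0.3  0.1  5.9]
```

View pics/c15.png

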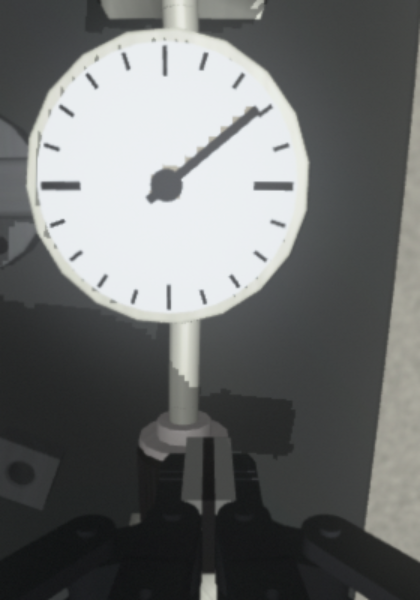

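```bash
cat > /dev/null; python3 -m crank '[[[-1,0,-0.6,0,0],[-1,0,0,-0.7,0],[-1,0,0,-0.7,0],[-1,0,0.4,0,0],[-1,0,0.23,0,0],[-1,0,0,0,0]]]'; python3 look.py 16;  python3 -m crank '[[[-1,0,0,0.2,0],[-1,0,0,0.2,0],[-1,0,0,0.2,0],[-1,0,0,0.2,0],[-1,0,0,0.2,0],[-1,0,0,0.2,0],[-1,0,0,0.2,0],[-1,0,0,0,0]]]'; python3 look.py 17
python3 -m crank '[[[-1,0,-0.6,0,0],[-1,0,0,-0.7,0],[-1,0,0,-0.7,0],[-1,0,0.4,0,0],[-1,0,0.2,0,0],[-1,0,0,0,0]]]'; python3 look.py 18
```

```text
time: 15.0
tool_pos: [0.5628, -0.082, 0.0937]
tool_rot: [0.526, -0.525, 0.472, -0.474]
contact_force: [-2.1, 1.8, 7.9]
gripper_width: -0.003
t 15.05 needle deg 144.0 (array([-29.8, -35. , 131. ]), (169.89306640625, 169.91188049316406)) tip bench mm [-23.6  47.1  93.6] F [-1.9  2.   9.1]
time: 16.05
tool_pos: [0.5772, -0.0809, 0.0935]
tool_rot: [0.526, -0.525, 0.472, -0.474]
contact_force: [-0.6, 0.1, 6.0]
gripper_width: 0.003
t 16.1 needle deg 146.9 (array([-29.8, -35.2, 131. ]), (169.88522338867188, 169.9130096435547)) tip bench mm [-38.   47.5  93.5] F [0.  0.2 5.8]
time: 16.85
tool_pos: [0.5626, -0.082, 0.0936]
tool_rot: [0.526, -0.525, 0.473, -0.473]
contact_force: [-2.7, 1.4, 8.7]
gripper_width: 0.001
t 16.9 needle deg 148.6 (array([-30., -35., 131.]), (169.8880615234375, 169.91326904296875)) tip bench mm [-23.5  47.   93.6] F [-3.2  1.6  8.6]
```

View pics/c18.png

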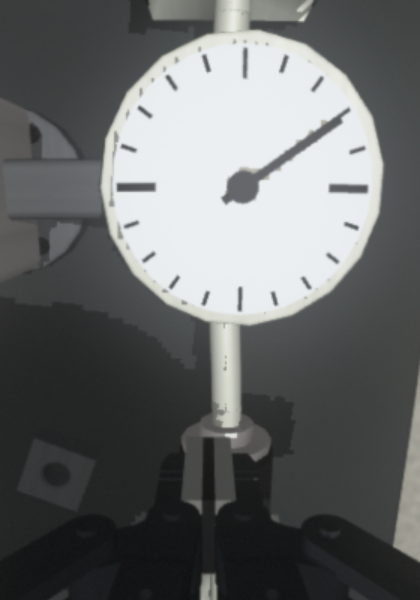

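The low spot has passed: the needle went 144 → about 140 → 147 and is rising again. Next come three more strokes.

```bash
python3 -m crank '[[[-1,0,0,0.2,0],[-1,0,0,0.2,0],[-1,0,0,0.2,0],[-1,0,0,0.2,0],[-1,0,0,0.2,0],[-1,0,0,0.2,0],[-1,0,0,0.2,0],[-1,0,0,0,0]]]'; python3 look.py 20
python3 -m crank '[[[-1,0,-0.6,0,0],[-1,0,0,-0.7,0],[-1,0,0,-0.7,0],[-1,0,0.4,0,0],[-1,0,0.2,0,0],[-1,0,0,0,0]]]'; python3 look.py 21; python3 -m crank '[[[-1,0,0,0.2,0],[-1,0,0,0.2,0],[-1,0,0,0.2,0],[-1,0,0,0.2,0],[-1,0,0,0.2,0],[-1,0,0,0.2,0],[-1,0,0,0.2,0],[-1,0,0,0,0]]]'; python3 look.py 22
python3 -m crank '[[[-1,0,-0.6,0,0],[-1,0,0,-0.7,0],[-1,0,0,-0.7,0],[-1,0,0.4,0,0],[-1,0,0.2,0,0],[-1,0,0,0,0]]]'; python3 look.py 23
```

```text
time: 17.9
tool_pos: [0.5771, -0.0809, 0.0934]
tool_rot: [0.526, -0.525, 0.472, -0.474]
contact_force: [-0.6, -0.0, 6.1]
gripper_width: 0.003
t 17.95 needle deg 184.9 (array([-30. , -35.2, 131. ]), (169.89768981933594, 169.9102325439453)) tip bench mm [-38.   47.5  93.4] F [-0.5 -0.1  6.4]
time: 18.7
tool_pos: [0.5625, -0.082, 0.0936]
tool_rot: [0.526, -0.525, 0.473, -0.473]
contact_force: [-3.2, 0.8, 8.3]
gripper_width: -0.0
t 18.75 needle deg 186.5 (array([-29.9, -35. , 131. ]), (169.89691162109375, 169.91073608398438)) tip bench mm [-23.4  47.   93.6] F [-2.7  1.5 10. ]
time: 19.75
tool_pos: [0.5771, -0.0809, 0.0934]
tool_rot: [0.526, -0.525, 0.472, -0.474]
contact_force: [-0.3, -0.2, 5.6]
gripper_width: 0.001
t 19.8 needle deg 236.7 (array([-30. , -35.2, 131. ]), (169.89768981933594, 169.9102325439453)) tip bench mm [-38.   47.5  93.4] F [0.9 0.1 5.8]
time: 20.55
tool_pos: [0.5625, -0.082, 0.0935]
tool_rot: [0.526, -0.525, 0.473, -0.473]
contact_force: [-3.3, 1.4, 7.8]
gripper_width: -0.0
t 20.6 needle deg 236.1 (array([-29.9, -35. , 131. ]), (169.89691162109375, 169.91073608398438)) tip bench mm [-23.4  47.   93.5] F [-3.3  0.5  8.9]
```

View pics/c23.png

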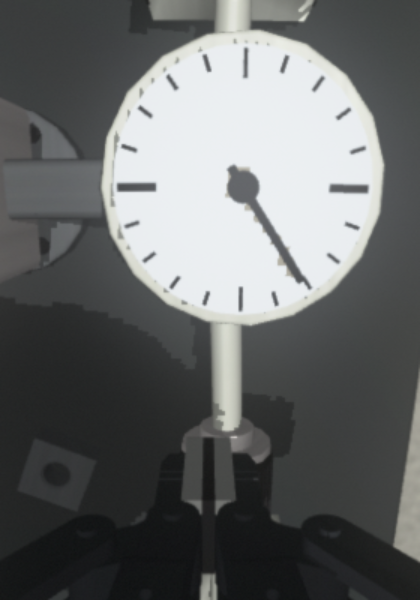

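```bash
python3 -m crank '[[[-1,0,0,0.2,0],[-1,0,0,0.2,0],[-1,0,0,0,0]]]'; python3 look.py 24|cut -c1-30
python3 -m crank '[[[-1,0,0,0.2,0],[-1,0,0,0,0]]]' >/dev/null; python3 look.py 25
python3 -m crank '[[[-1,0,0,0.2,0],[-1,0,0,0,0]]]' >/dev/null; python3 look.py 26
python3 -m crank '[[[-1,0,0,0.2,0],[-1,0,0,0,0]]]' >/dev/null; python3 look.py 27
python3 -m crank '[[[-1,0,0,0.2,0],[-1,0,0,0,0]]]' >/dev/null; python3 look.py 28
```

```text
time: 20.98
tool_pos: [0.5671, -0.0818, 0.0937]
tool_rot: [0.526, -0.525, 0.472, -0.474]
contact_force: [-0.7, 0.3, 8.7]
gripper_width: 0.003
t 21.02 needle deg 244.6 (arra
t 21.32 needle deg 246.4 (array([-29.9, -35.3, 131. ]), (169.89112854003906, 169.91116333007812)) tip bench mm [-30.   47.4  93.7] F [-1.5  0.1  8.2]
t 21.62 needle deg 246.7 (array([-29.9, -35.2, 131. ]), (169.8822021484375, 169.913330078125)) tip bench mm [-32.   47.4  93.7] F [-1.6  0.2  7.9]
t 21.93 needle deg 245.8 (array([-29.8, -35.2, 131. ]), (169.88522338867188, 169.9130096435547)) tip bench mm [-34.   47.5  93.7] F [-1.6 -0.1  8.2]
t 22.23 needle deg 244.0 (array([-29.8, -35.2, 131. ]), (169.88522338867188, 169.9130096435547)) tip bench mm [-36.   47.5  93.6] F [-0.7  0.2  6.3]
```

View pics/c28.png

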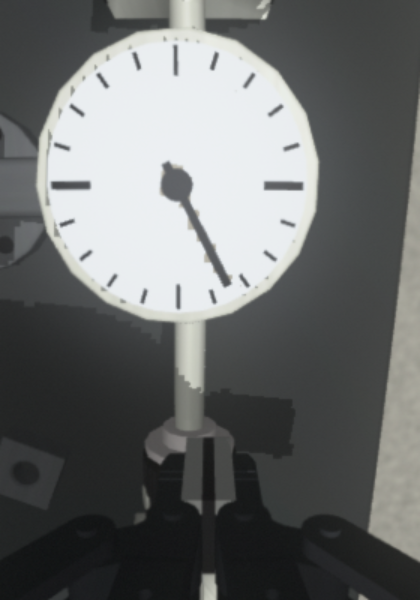

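The peak lies near tip x = -31.6 (readings 244.6, 246.4, 246.7, 245.8, 244.0), so the shaft is about 4.5 mm of roll past the high spot. I'll roll back.

```bash
python3 -m crank '[[[-1,0,0,-0.2,0],[-1,0,0,-0.2,0],[-1,0,0,-0.06,0],[-1,0,0,0,0],[-1,0,0,0,0]]]'; python3 look.py 30
python3 -m crank '[[[-1,0,-0.05,0,0],[-1,0,-0.1,0,0],[-1,0,-0.2,0,0],[-1,0,-0.3,0,0],[-1,0,0,0,0]]]'; python3 look.py 31
```

```text
time: 22.85
tool_pos: [0.5711, -0.0816, 0.0938]
tool_rot: [0.526, -0.525, 0.472, -0.474]
contact_force: [1.2, -1.0, 5.9]
gripper_width: -0.001
t 22.9 needle deg 246.4 (array([-29.8, -35.2, 131. ]), (169.88522338867188, 169.9130096435547)) tip bench mm [-32.   47.5  93.8] F [ 1.1 -0.1  6.5]
time: 23.52
tool_pos: [0.5688, -0.081, 0.0979]
tool_rot: [-0.525, 0.526, -0.473, 0.473]
contact_force: [0.2, 0.3, 0.4]
gripper_width: 0.003
t 23.57 needle deg 246.5 (array([-29.8, -35.1, 131. ]), (169.8880615234375, 169.91326904296875)) tip bench mm [-29.7  46.8  97.9] F [-0.5 -0.2  0.1]
```

View pics/c31.png

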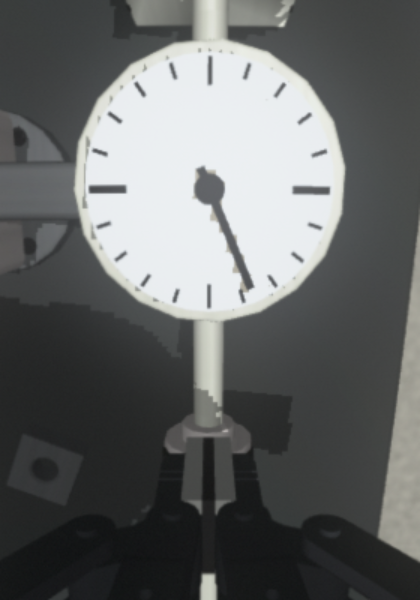

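The needle reads 246.5 against a peak of about 246.7, so the shaft is within about 5° of the high spot. There is plenty of time left, so I'll check which side of the peak it is on with a small gentle roll.

```bash
python3 -m crank '[[[-1,0,0.4,0,0],[-1,0,0.15,0,0],[-1,0,0.08,0,0],[-1,0,0,0,0]]]'; python3 look.py 32
for k in 33; do python3 -m crank '[[[-1,0,0,-0.1,0],[-1,0,0,0,0]]]' >/dev/null; python3 look.py 33; python3 -m crank '[[[-1,0,0,-0.1,0],[-1,0,0,0,0]]]' >/dev/null; python3 look.py 34;  python3 -m crank '[[[-1,0,0,-0.1,0],[-1,0,0,0,0]]]' >/dev/null; python3 look.py 35; python3 -m crank '[[[-1,0,0,-0.1,0],[-1,0,0,0,0]]]' >/dev/null; python3 look.py 36; done
```

```text
time: 24.08
tool_pos: [0.5701, -0.0812, 0.0937]
tool_rot: [0.526, -0.525, 0.473, -0.473]
contact_force: [-1.2, 0.5, 7.2]
gripper_width: -0.001
t 24.12 needle deg 246.1 (array([-29.8, -35. , 131. ]), (169.88865661621094, 169.8959503173828)) tip bench mm [-31.   47.1  93.8] F [-1.5  2.2  7. ]
t 24.43 needle deg 246.7 (array([-29.9, -35. , 131. ]), (169.88522338867188, 169.9130096435547)) tip bench mm [-30.6  47.1  93.8] F [0.6 1.3 6.4]
t 24.73 needle deg 246.7 (array([-29.9, -35.3, 131. ]), (169.89112854003906, 169.91116333007812)) tip bench mm [-29.7  47.1  93.8] F [0.6 0.2 5.3]
t 25.02 needle deg 245.5 (array([-29.8, -35.2, 131. ]), (169.88983154296875, 169.9024200439453)) tip bench mm [-28.7  47.2  93.8] F [1.1 0.9 5.5]
t 25.32 needle deg 245.1 (array([-30. , -35.1, 131. ]), (169.88983154296875, 169.9024200439453)) tip bench mm [-27.7  47.2  93.8] F [0.7 0.6 5.5]
```

```bash
python3 -m crank '[[[-1,0,0,0.15,0],[-1,0,0,0.15,0],[-1,0,0,0,0],[-1,0,0,0,0]]]' ; python3 look.py 37; python3 look.py 38
```

```text
time: 25.82
tool_pos: [0.5693, -0.0816, 0.0937]
tool_rot: [0.526, -0.525, 0.472, -0.474]
contact_force: [-1.5, 0.6, 6.6]
gripper_width: 0.002
t 25.88 needle deg 246.0 (array([-29.8, -35.1, 131. ]), (169.89393615722656, 169.8939666748047)) tip bench mm [-30.2  47.3  93.7] F [-1.  -0.2  7.2]
t 25.93 needle deg 246.0 (array([-29.8, -35.1, 131. ]), (169.89393615722656, 169.8939666748047)) tip bench mm [-30.2  47.3  93.8] F [-2.3  0.5  7.8]
```

```bash
cat > need2.py <<'E'
from look import *
def n2(g):
    a0,b,_=needle(g); gray=cv2.cvtColor(g['frame'],cv2.COLOR_RGB2GRAY).astype(np.float32)
    S=20; N=60*S # bench-plane rectified patch 60mm, 20px/mm
    q=np.array([[-.06,-.065],[0,-.065],[0,-.005],[-.06,-.005]]);
    uv=proj(g,w(BP,np.c_[q,[DZ]*4])).astype(np.float32)
    cam=cv2.undistortPoints(uv.reshape(-1,1,2),K(g),np.array(g['D'],float),P=K(g)).reshape(-1,2).astype(np.float32)
    und=cv2.undistort(gray,K(g),np.array(g['D'],float))
    H=cv2.getPerspectiveTransform(cam,np.float32([[0,0],[N,0],[N,N],[0,N]]))
    im=cv2.warpPerspective(und,H,(N,N),flags=cv2.INTER_CUBIC)
    cx,cy=(b[0]+60)*S,(b[1]+65)*S
    y,x=np.mgrid[0:N,0:N]; dx,dy=(x-cx)/S,(y-cy)/S; r=np.hypot(dx,dy)
    th=np.degrees(np.arctan2(-dy,dx))%360; d=(th-a0+180)%360-180
    # dark hub disc centre
    mh=(r<4)&(im<90); hx,hy=(dx*mh).sum()/mh.sum(),(dy*mh).sum()/mh.sum()
    m=(r>6)&(r<22)&(abs(d)<12); wt=np.where(m,np.clip(110-im,0,60),0)
    W=wt.sum(); mx,my=(wt*dx).sum()/W,(wt*dy).sum()/W
    C=np.array([[(wt*(dx-mx)**2).sum(),(wt*(dx-mx)*(dy-my)).sum()],[0,(wt*(dy-my)**2).sum()]])/W; C[1,0]=C[0,1]
    e,v=np.linalg.eigh(C); v=v[:,1]*np.sign(v[:,1]@[mx,my])
    return np.degrees(np.arctan2(-v[1],v[0]))%360,np.degrees(np.arctan2(-(my-hy),mx-hx))%360
if __name__=='__main__':
    for n in sys.argv[1:]:
        print(n,np.round(n2(load('w'+n)),2))
E
python3 need2.py 9 10 12 13 14 15 16 17 18 20 21 22 23 24 25 26 27 28 30 31 32 33 34 35 36 37 38
```

```text
9 [181.31 181.71]
10 [180.69    nan]
12 [197.9   nan]
13 [180.05    nan]
14 [177.94    nan]
15 [141.84    nan]
16 [140.61    nan]
17 [144.17    nan]
18 [145.31    nan]
20 [180.8   nan]
21 [180.85    nan]
22 [233.88    nan]
23 [236.45    nan]
24 [244.13    nan]
25 [245.62    nan]
26 [245.94    nan]
27 [244.9   nan]
28 [242.76    nan]
30 [245.99    nan]
31 [246.48    nan]
32 [246.  nan]
33 [246.12    nan]
34 [245.91    nan]
35 [245.45    nan]
36 [244.61    nan]
37 [245.89    nan]
38 [245.9   nan]need2.py:15: RuntimeWarning: invalid value encountered in scalar divide
  mh=(r<4)&(im<90); hx,hy=(dx*mh).sum()/mh.sum(),(dy*mh).sum()/mh.sum()
```

With a cleaner line fit, the peak is at about tip x = -30.7. The shaft is within about 3° of it, so I'll lift straight off.

```bash
python3 -m crank '[[[-1,0,-0.3,0,0],[-1,0,-0.3,0,0],[-1,0,0,0,0],[-1,0,0,0,0]]]' ; python3 look.py 40; python3 need2.py 40
```

```text
time: 26.42
tool_pos: [0.568, -0.0812, 0.0977]
tool_rot: [-0.526, 0.526, -0.473, 0.473]
contact_force: [0.2, 0.4, -0.1]
gripper_width: -0.001
t 26.48 needle deg 246.3 (array([-29.8, -35. , 131. ]), (169.8859100341797, 169.91387939453125)) tip bench mm [-28.8  46.8  97.6] F [ 0.4  1.1 -0. ]
40 [246.31    nan]need2.py:15: RuntimeWarning: invalid value encountered in scalar divide
  mh=(r<4)&(im<90); hx,hy=(dx*mh).sum()/mh.sum(),(dy*mh).sum()/mh.sum()
```

```bash
python3 -m crank '[[[-1,0.2,-3,0,0],[-1,0.3,-5,0,0],[-1,0.5,-5,0,0],[-1,0,0,0,0],[-1,0,0,0,0]]]' ; python3 look.py 41; python3 dial.py 42 .131
```

```text
time: 27.1
tool_pos: [0.5689, -0.0911, 0.2274]
tool_rot: [-0.525, 0.526, -0.473, 0.473]
contact_force: [0.3, 0.6, -1.1]
gripper_width: 0.002
t 27.15 needle deg 277.4 (array([-32. , -47.8, 131. ]), (87.91209411621094, 131.94970703125)) tip bench mm [-28.3  56.5 226.2] F [-0.8  0.2 -1. ]
27.3 [ 0.5683 -0.0908  0.2258] [-0.  -0.1 -0.4]
```

View pics/w42.png

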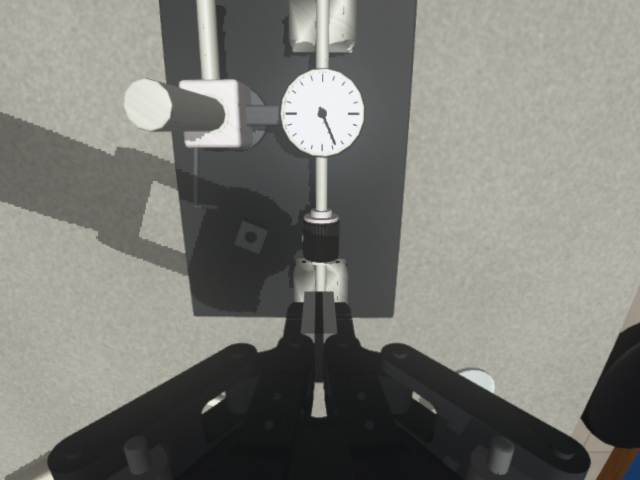

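View pics/s42.png

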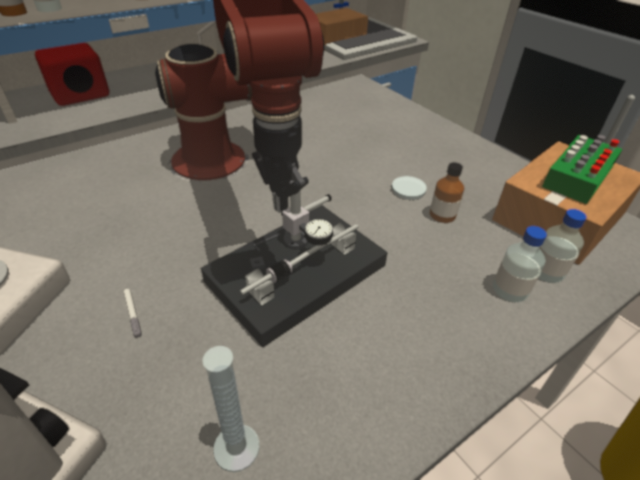

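The shaft looks straight from above, so its bow is vertical. It is seated in both V-blocks, the needle holds its high reading and the bystanders have not moved. I'll hand the job in.

```bash
python3 -c "
from plant import *
print(job_done())"
```

```text
the job is handed in; nothing more can be done
None
```

The high spot now stands under the plunger, to within about 5°. The job took about 27 s, and the robot touches nothing.

- **Slide:** I lowered it by its side handle until the needle stood at the half-way mark, about 180°, and let go. It held there.
- **Rolling:** I rolled the hub towards -x in short strokes under about 6–9 N of press. The low spot passed at about 140° on the dial, and the high spot followed at about 246°. I went slightly past the high spot and rolled back. I then made one small roll each way to settle on the peak, and lifted straight off.
- **Last checks:**
  - The needle still read 246.3° after the fingers lifted off.
  - From above, the bow shows no sideways offset, and the shaft looks seated in both V-blocks.
  - The bystanders in view showed no movement; the hex key was mostly hidden in the last pictures, and I compared them by eye only.
- **Disagreements:**
  - My two needle readings differed by up to about 4° through the run and by 1° or less at the peak. The needle hardly moves near the peak, so the 5° is set by that and by the reading scatter.
  - The final automatic reading (277°) was wrong because the camera had moved too far away for it. The picture itself shows the needle unchanged.

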